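Load the moisture tester's sample tray

ROBOT

A 6-joint arm with a two-finger parallel gripper is mounted at the origin on the work surface. World frame = base frame: x ahead of the robot, y to its left, z up, the work surface at z = 0. Lengths are in m, angles in rad, forces in N, time in s.
With the tool pointing down it reaches from about 0.35 to 0.925 m from the base axis. Payload 6.4 kg.
Tool frame: the origin (TCP) lies midway between the tips of the shut fingers; the grasp point (between the pads) lies bot.pinch_z behind it (bot.pinch_z is the distance from the TCP to the grasp point, in m); z points along the fingers, y is the line along which they close (so a half turn about z gives the same grasp; the last joint's range is limited). The gripper opens to 85 mm and grips with 20 to 120 N. Pads are 22 mm wide; open, the fingers measure 114 mm over their backs; the gripper's body (76 mm by 85 mm) begins 54 mm behind the grasp point. The pads swing forward as they close: fully open they stand 13 mm farther back than shut.
Start: joints at [0.979, 0.245, 1.558, -0, 1.339, -0.174], TCP at [0.264, 0.594, 0.231] pointing down, gripper open.
Joint ranges: [-3.13, 3.13], [-1.02, 2.26], [0.13, 2.54], [-0.95, 4.09], [0.21, 2.88], [-2.74, 2.74]. Speed limits (rad/s): [2.57, 2.57, 3.14, 3.14, 3.14, 3.14].

INTERFACE

Orientations are given as a unit quaternion [w, x, y, z].
In Python, from station import readout, get_image, camera_info, sign_off, bot gives the robot as it stands. The module is installed in compiled form; this text tells all that it offers.
- The arm moves only by the shell command python3 -m jog 'ROWS'. ROWS is a JSON object of lists of equal length, an entry for each row: "rot": the turn, a rotation vector about the tool's x, y, z scaled (see below), a list of three; "delta_pos": the shift along the tool's x, y, z scaled (see below), a list of three; "grip": the opening, from -1 (shut) to 1 (fully open). In form: {"rot": [[wx, wy, wz], ...], "delta_pos": [[dx, dy, dz], ...], "grip": [grip, ...]}. A call has 1 to 10 rows; each row shifts and turns the commanded pose from where the row before left it, along the tool's axes as they then stand; what a row does not reach is not made up. The controller multiplies each number of a shift by 0.06 m and each number of a turn by 0.12 rad. A row lasts 1/8 s, in which the tool goes at most 62.5 mm and 10.7 degrees, less where a joint would pass 70% of its speed; a pose out of reach is approached as far as the arm can. A call with a number of a shift or a turn outside -1 to 1 is refused whole. A call with a gripper value outside its range is refused whole. The fingers move at their own pace and stop on an object; the grip force is fixed at half the most. Time passes only in rows, so rows that do not move let the fingers close. It gives the time, the measured TCP pose, the force, the opening and the grip force at its end, in the units of the state.
- readout.read_state(): the state, without advancing time (a new reading comes with each control period).
- get_image(name): name is "side" or "top"; returns the picture (400x640x3 uint8, red, green, blue); there is no depth.
- camera_info(name): a dict with "fx", "fy", "cx", "cy" (pixels), "k1" (the pictures are not rectified: a ray, as slopes to the right and down, at radius r is drawn at 1 + k1 r^2 times it, then the intrinsics apply), "rvec" (rotation vector, rad) and "tvec" (3), from world to camera coordinates, as OpenCV has them. Camera axes: x right, y down, z forward; pixel columns grow to the right and rows downward; lengths in m; the calibration is good to about 2 mm. A picture is of the moment at which its call begins. camera_info takes no time and is no camera call.
- sign_off(): hands the job in; it is judged then, once.
The state is a dict: "time_s": time; "q": joint angles; "joint_velocities": joint speeds; "joint_efforts": joint torques, N m; "ee_pos": TCP position; "tcp_rot": TCP orientation; "contact_force": force on the tool from outside, world axes, zero at the start; "ft_torque": the same for the moment, N m; "finger_gap": finger opening in m; "finger_force": force on a finger pad.
Only numpy, scipy, OpenCV 4.12 (cv2) and the standard library are available. Lean on these libraries where they do the work, as an engineer would, in place of code of your own. Each camera call takes 0.05 s, during which the arm holds its last target. There are 200 camera calls.

TASK

Press the tester's closed tray so that it springs open, stand the small squat jar upright in the round recess of the tray, then press the tray fully home so that it latches and let go, making sure that it stays shut with the jar still standing inside. Leave the tall jar, the beaker and the wooden frame where they are.

Things in the scene. Friction and masses are not known exactly. Their poses are not given: they have to be found in the camera images.
- tray (a joint): How far the tray is out of the tester, in m: 0 = latched, 0.105 = fully out, -0.012 = hard stop. Push-push catch; a damped spring drives the tray outwards (about 2 N, fully out within 1 s). Press it to the stop (a stop at 12 to 18 N serves) and back away: a latched tray springs fully out; an open one returns to 0 and stays. Pressed less deep than -0.010 it goes back to how it was. A further press reopens it.
- pad_face (a point): Centre of the outer face of the black push pad, 60 mm wide, 28 mm high, standing 28 mm out from the white tray front (114 mm wide, 68 mm high, top edge 80 mm above the table). The face's centre is 48 mm above the table; it moves with the tray. Axes: +x = direction of pressing in (level), z up; the tray slides out along -x.
- recess (a point): Centre of the tray floor within its round recess, 20 mm above the table; moves with the tray; axes as pad_face. The recess is a ring, inner diameter 55 mm, outer 62 mm, wall 10 mm high, 80 mm further in (+x) than the pad's face. When the tray is out, its centre is 44 mm from the tray front and 55 mm from the housing: grip the jar along the tray's y axis to leave room for the fingers.
- mouth (a point): Centre of the tray opening in the front face of the grey tester housing, 48 mm above the table. Same axes as pad_face. The housing is fixed to the table, 240 mm long (along +x from here), 150 mm wide, 95 mm high; its underside is on the table. The inner ceiling is 85 mm above the table.
- jar_center (a point): Centre of the small squat amber glass jar with brass-coloured cap that is to be loaded: diameter 48 mm, height 50 mm, about 0.12 kg, no label; the point is 25 mm above its underside, z up along its axis. It starts upright on the table.
- tall_jar_center (a point): Bystander: tall amber jar with brass-coloured cap and paper label, diameter 60 mm, height 115 mm; centre, 57 mm above its underside.
- beaker_center (a point): Bystander: white open plastic beaker, rim diameter 72 mm, height 85 mm; centre, 42 mm above its underside.
- frame_center (a point): Bystander: dark wooden moulding frame lying flat, 170 x 125 x 25 mm; centre, 12 mm above the table.
Mind the look-alikes: they are no part of the job. Of the things that look like the part that bears jar_center, the smallest one is meant.

How it is judged:
On the way, in this order (a step that is already met when the one before it is completed fails the run):
1. the tray has sprung open (more than 95 mm out) (value of joint tray above 0.095 m), for 0.2 s.
2. the small jar stands in the recess of the open tray, let go (value of joint tray above 0.09 m and horizontal distance between jar_center and recess below 0.008 m and z of jar_center in the frame of recess between 0.021 and 0.029 m and angle between jar_center's own z axis and vertical below 0.12 rad and contact force between the fingers and jar below 0.1 N), for 0.2 s.
At the end, for the whole second after the job is handed in: The tray is latched shut by itself (within 3 mm of its latched position), with the small jar standing at rest in the recess: its centre within 8 mm of the recess's, 21 to 29 mm above the tray floor, tilted less than 0.12 rad, not held (value of joint tray between -0.003 and 0.003 m and linear speed of jar below 0.02 m/s and horizontal distance between jar_center and recess below 0.008 m and z of jar_center in the frame of recess between 0.021 and 0.029 m and angle between jar_center's own z axis and vertical below 0.12 rad and contact force between the fingers and jar below 0.1 N); the robot touches nothing.
It fails at once if the tall jar is moved more than 30 mm or tipped (distance of tall_jar_center from where it was at the start of the episode above 0.03 m or angle between tall_jar_center's own z axis and vertical above 0.35 rad).
It fails at once if the white beaker is moved more than 30 mm or tipped (distance of beaker_center from where it was at the start of the episode above 0.03 m or angle between beaker_center's own z axis and vertical above 0.35 rad).
It fails at once if the wooden frame is moved more than 30 mm or tipped (distance of frame_center from where it was at the start of the episode above 0.03 m or angle between frame_center's own z axis and vertical above 0.35 rad).
It also fails if it takes over 72 s, if anything falls off the work surface, if the arm or the gripper's body presses on something with over 40 N, if the wrist force passes 120 N, or if a joint passes its speed limit or range.

## Working session

There is one attempt and no reset: what is moved stays moved. The work goes in short steps, Python scripts to look and compute and a shell command to move; the robot and the scene stay as the last step left them, time stands still between calls to the robot, and variables do not carry over. Pictures are saved under pics/ and viewed, at most 10 in all, crops included, and the job is handed in when it is done.

```bash
mkdir -p pics; python3 - <<'E'
from station import readout,get_image,camera_info,bot
import cv2,numpy as np
for n in("side","top"):
    im=get_image(n); cv2.imwrite(f"pics/{n}0.png",im[:,:,::-1]); print(n,camera_info(n))
print(readout.read_state(),bot.pinch_z)
E
```

```text
side {'fx': 423.1226266971537, 'fy': 423.1226266971537, 'cx': 318.55397513566356, 'cy': 195.65849157826034, 'k1': -0.027808393656237988, 'rvec': array([ 2.06993323, -0.76000957,  0.37481128]), 'tvec': array([-0.41962509,  0.26637894,  0.89215007])}
top {'fx': 410.2781418053473, 'fy': 410.2781418053473, 'cx': 323.7742823441295, 'cy': 208.91915926235234, 'k1': -0.05364569384595378, 'rvec': array([ 2.21113097, -2.16501549,  0.07060238]), 'tvec': array([-0.00837287,  0.55564101,  1.12383526])}
{'time_s': 0.1, 'q': array([ 9.78888634e-01,  2.45772891e-01,  1.55889804e+00,  4.36194552e-06,
        1.33871123e+00, -1.74105609e-01]), 'joint_velocities': array([-0.00150308, -0.00280731, -0.00192897, -0.00121182,  0.00037145,
       -0.00238561]), 'joint_efforts': array([ 2.51085066e-04, -4.30672896e+01, -3.27129185e+01, -4.75722425e-05,
        2.79847169e-03, -3.01733712e-05]), 'ee_pos': array([0.26344903, 0.59366329, 0.230269  ]), 'tcp_rot': array([-3.36347201e-04,  2.07385369e-01,  9.78258917e-01, -8.29130585e-04]), 'contact_force': array([ 0.25418148, -0.68863545, -0.48431642]), 'ft_torque': array([ 0.07151061,  0.00663034, -0.02989488]), 'finger_force': 0.0, 'finger_gap': 0.08546609597473774} 0.0187
```

View pics/side0.png

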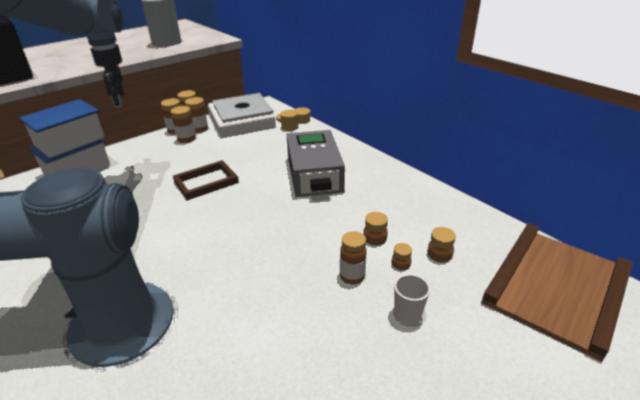

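View pics/top0.png

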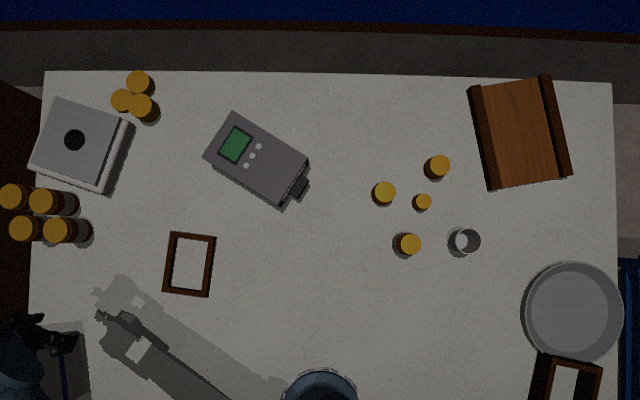

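The side view shows the tester at about (315,165), with its pad at (320,185), and the small jar at (402,255). In the top view the tester's pad is at about (300,187), the small jar's cap at (422,201), the beaker at (467,240), the tall jar at (407,244), and the frame at (190,263). Next I'll measure these.

```bash
cat > h.py <<'E'
import numpy as np,cv2
from station import camera_info
def cam(n):
    c=camera_info(n);R=cv2.Rodrigues(np.array(c["rvec"]))[0];t=np.array(c["tvec"])
    K=np.array([[c["fx"],0,c["cx"]],[0,c["fy"],c["cy"]],[0,0,1]]);return K,np.array([c["k1"],0,0,0,0.]),R,t
def ray(n,uv):
    K,d,R,t=cam(n);p=cv2.undistortPoints(np.array(uv,float).reshape(-1,1,2),K,d)[:,0]
    D=np.c_[p,np.ones(len(p))]@R;return -R.T@t,D
def onz(n,uv,z):
    o,D=ray(n,uv);return o+D*((z-o[2])/D[:,2])[:,None]
def proj(n,P):
    K,d,R,t=cam(n);return cv2.projectPoints(np.array(P,float).reshape(-1,3),cv2.Rodrigues(R)[0],t,K,d)[0][:,0]
E
python3 - <<'E'
from h import *
np.set_printoptions(precision=4,suppress=True)
im=cv2.imread("pics/top0.png");hsv=cv2.cvtColor(im,cv2.COLOR_BGR2HSV)
m=cv2.inRange(hsv,(12,120,90),(35,255,255))
for n,s,l,st,ce in zip(range(99),*cv2.connectedComponentsWithStats(m)[2:3],range(99),range(99),cv2.connectedComponentsWithStats(m)[3]):
    if 100<s[4]<1500 and ce[0]>350 : print("cap",ce,s,onz("top",ce,.05)[0],onz("top",ce,.115)[0],"diam@.05",2*np.sqrt(s[4]/np.pi)*(1.25-.05)/410)
ims=cv2.imread("pics/side0.png");print("cand")
print("side cast jar mid",onz("side",[[402,255]],.025), "frame",onz("top",[[190,263]],.02),"beaker",onz("top",[[464,240]],.085))
a=cv2.resize(im[95:225,190:330],None,fx=5,fy=5,interpolation=cv2.INTER_CUBIC)
cv2.imwrite("pics/ct.png",a)
hs=hsv[95:225,190:330]
for p in [(40,35),(60,80),(85,60),(110,92),(98,105),(125,50)]: print(p,hs[p[1],p[0]])
E
```

```text
cap [439.6863 164.5217] [430 155  20  20 322] [ 0.6821 -0.3115  0.05  ] [ 0.6703 -0.293   0.115 ] diam@.05 0.05926255678872976
cap [384.535  191.4924] [375 182  20  20 329] [ 0.6045 -0.1607  0.05  ] [ 0.5973 -0.1511  0.115 ] diam@.05 0.05990325169831527
cap [423.2757 200.9297] [416 194  16  15 185] [ 0.5811 -0.2666  0.05  ] [ 0.5752 -0.2508  0.115 ] diam@.05 0.044919851601720226
cap [410.319  243.6227] [401 234  20  20 326] [ 0.4647 -0.2321  0.05  ] [ 0.4657 -0.2184  0.115 ] diam@.05 0.05962951111121682
cand
side cast jar mid [[ 0.5829 -0.2683  0.025 ]] frame [[0.3975 0.3711 0.02  ]] beaker [[ 0.4774 -0.3664  0.085 ]]
(40, 35) [130  33  69]
(60, 80) [156  18  71]
(85, 60) [145  19  80]
(110, 92) [30 14 36]
(98, 105) [30  8 66]
(125, 50) [ 17  18 125]
```

View pics/ct.png

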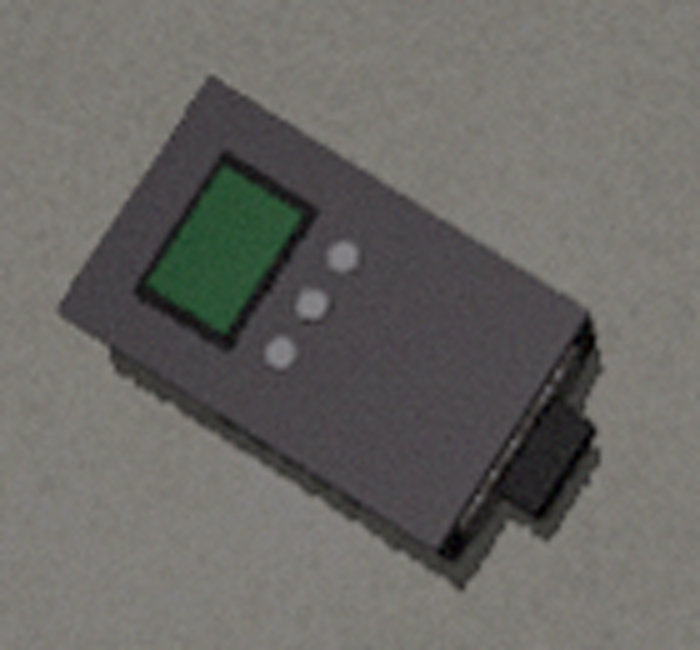

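The crop shows the housing's top-face corners at crop pixels (210,75), (588,312), (440,550) and (60,310), and the pad's outer edge at (595,432)–(545,515).

```bash
python3 - <<'E'
from h import *
np.set_printoptions(precision=4,suppress=True)
c=np.array([(210,75),(588,312),(440,550),(60,310)])/5-.4+[190,95]
P=onz("top",c,.095);print(P);A,B,C,D=P
print("len",np.linalg.norm(A-B),np.linalg.norm(D-C),"wid",np.linalg.norm(B-C),np.linalg.norm(A-D))
u=(A-B)+(D-C);w=C-B+D-A;ax=np.arctan2(u[1],u[0]);aw=np.arctan2(w[1],w[0]);print("yaw",ax,aw,aw-ax)
e=np.array([(595,432),(545,515)])/5-.4+[190,95]
Q=onz("top",e,.062);print("pad edge top",Q,Q.mean(0),np.linalg.norm(Q[0]-Q[1]))
cen=P.mean(0)
f=np.array([np.cos(ax),np.sin(ax),0]);print("mouth from centre",cen-.12*f,"BC mid",(B+C)/2)
print("pad vs mouth along f",(Q.mean(0)-(cen-.12*f))@f,"lateral",np.cross(f,Q.mean(0)-cen)[2])
ims=cv2.imread("pics/side0.png")
cv2.imwrite("pics/cs.png",cv2.resize(ims[120:205,275:360],None,fx=6,fy=6,interpolation=cv2.INTER_CUBIC))
E
```

```text
[[0.8095 0.2533 0.095 ]
 [0.686  0.0495 0.095 ]
 [0.5594 0.1235 0.095 ]
 [0.6819 0.3276 0.095 ]]
len 0.23821942555948608 0.23808387039892676 wid 0.14661914820126923 0.14770632362807276
yaw 1.0282529401249172 2.6134995914451156 1.5852466513201984
pad edge top [[0.6272 0.0457 0.062 ]
 [0.5818 0.0714 0.062 ]] [0.6045 0.0585 0.062 ] 0.0521606470660462
mouth from centre [0.6222 0.0857 0.095 ] BC mid [0.6227 0.0865 0.095 ]
pad vs mouth along f -0.03241878280985772 lateral 0.0011651515752111458
```

View pics/cs.png

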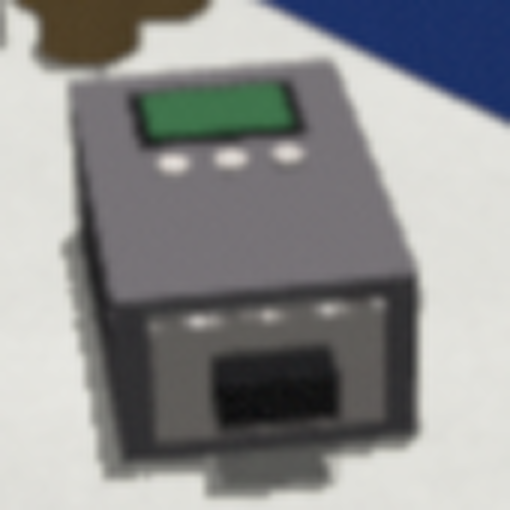

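Size checks pass: 238 x 147 mm measured against 240 x 150. The tester's yaw is about 1.035, the mouth is at (0.622, 0.086) and the pad face is at about (0.607, 0.060). First I turn the tool's x axis onto the press axis.

```bash
cat >> h.py <<'E'
def go(p=None,yaw=None):
    "print the shift (in 0.06 m units, present tool axes) to p and turn (0.12 rad units) bringing tool x to yaw, z down"
    from station import readout
    from scipy.spatial.transform import Rotation as Ro
    s=readout.read_state();q=s["tcp_rot"];R=Ro.from_quat([q[1],q[2],q[3],q[0]])
    x=R.as_matrix()[:,0];print("t",round(s["time_s"],2),"ee",s["ee_pos"].round(4),"xyaw",np.arctan2(x[1],x[0]).round(4),"gap",round(s["finger_gap"],4),"F",s["contact_force"].round(1),"q6",s["q"].round(2))
    if p is not None: print("shift",(R.inv().apply(np.array(p)-s["ee_pos"])/.06).round(2))
    if yaw is not None:
        c,n=np.cos(yaw),np.sin(yaw);T=Ro.from_matrix(np.array([[c,n,0],[n,-c,0],[0,0,-1]]))
        print("turn",((R.inv()*T).as_rotvec()/.12).round(2))
E
python3 -m jog '{"rot":[[0,0,1],[0,0,1],[0,0,1],[0,0,1],[0,0,1],[0,0,1],[0,0,1],[0,0,1],[0,0,1],[0,0,1]],"delta_pos":[[0,0,0],[0,0,0],[0,0,0],[0,0,0],[0,0,0],[0,0,0],[0,0,0],[0,0,0],[0,0,0],[0,0,0]],"grip":[-1,-1,-1,-1,-1,-1,-1,-1,-1,-1]}'
python3 -m jog '{"rot":[[0,0,1],[0,0,1],[0,0,1],[0,0,1],[0,0,0],[0,0,0]],"delta_pos":[[0,0,0],[0,0,0],[0,0,0],[0,0,0],[0,0,0],[0,0,0]],"grip":[-1,-1,-1,-1,-1,-1]}'
python3 -c "
from h import *
go((0.576,0.0075,0.15),1.035)"
```

```text
time_s: 1.35
ee_pos: [0.2636, 0.5938, 0.2306]
tcp_rot: [0.0, 0.725, 0.689, -0.001]
contact_force: [-0.8, -0.3, 0.8]
finger_gap: -0.0
finger_force: 0.0
time_s: 2.1
ee_pos: [0.2637, 0.594, 0.231]
tcp_rot: [0.0, 0.866, 0.499, -0.0]
contact_force: [0.5, 0.5, 0.1]
finger_gap: 0.0001
finger_force: 0.0
t 2.1 ee [0.2637 0.594  0.231 ] xyaw 1.0455 gap 0.0001 F [0.5 0.5 0.1] q6 [ 0.98  0.25  1.56 -0.    1.34  1.5 ]
shift [-5.85  9.41  1.35]
turn [-0.    0.    0.09]
```

```bash
python3 -m jog '{"rot":[[0,0,0.09],[0,0,0],[0,0,0],[0,0,0],[0,0,0],[0,0,0],[0,0,0],[0,0,0],[0,0,0],[0,0,0]],"delta_pos":[[-0.4,0.65,0],[-0.4,0.65,0],[-0.4,0.65,0],[-0.4,0.65,0],[-0.4,0.65,0],[-0.4,0.65,0],[-0.4,0.65,0],[-0.4,0.65,0],[-0.4,0.65,0],[-0.4,0.65,0]],"grip":[-1,-1,-1,-1,-1,-1,-1,-1,-1,-1]}'
python3 -m jog '{"rot":[[0,0,0],[0,0,0],[0,0,0],[0,0,0],[0,0,0],[0,0,0]],"delta_pos":[[-0.4,0.65,0.2],[-0.4,0.65,0.2],[-0.4,0.65,0.2],[-0.4,0.65,0.2],[-0.2,0.3,0.4],[0,0,0]],"grip":[-1,-1,-1,-1,-1,-1]}' |head -2
python3 -c "
from h import *
go((0.576,0.0075,0.041),1.035)"
```

```text
time_s: 3.35
ee_pos: [0.4767, 0.187, 0.2315]
tcp_rot: [0.0, 0.869, 0.494, 0.0]
contact_force: [0.5, 0.3, -0.3]
finger_gap: -0.0003
finger_force: 0.0
time_s: 4.1
ee_pos: [0.5693, 0.0055, 0.1571]
t 4.1 ee [0.5693 0.0055 0.1571] xyaw 1.0316 gap -0.0003 F [-0.9  0.5  0.5] q6 [-0.19  0.14  1.82  0.    1.18  0.35]
shift [0.09 0.09 1.94]
turn [-0.03  0.01 -0.03]
```

Next I lower the tool and approach the pad slowly, watching the force.

```bash
python3 -m jog '{"rot":[[0,0,-0.03],[0,0,0],[0,0,0],[0,0,0],[0,0,0]],"delta_pos":[[0.09,0.09,0.5],[0,0,0.5],[0,0,0.5],[0,0,0.44],[0,0,0]],"grip":[-1,-1,-1,-1,-1]}'|head -2
python3 -m jog '{"rot":[[0,0,0],[0,0,0],[0,0,0],[0,0,0],[0,0,0]],"delta_pos":[[0.2,0,0],[0.2,0,0],[0.2,0,0],[0.1,0,0],[0,0,0]],"grip":[-1,-1,-1,-1,-1]}'
python3 - <<'E'
from h import *
from station import get_image
a=get_image("side")[:,:,::-1];b=get_image("top")[:,:,::-1]
o=np.hstack([cv2.resize(a[100:230,250:380],None,fx=3,fy=3),cv2.resize(b[130:260,230:360],None,fx=3,fy=3)])
cv2.imwrite("pics/p1.png",o)
go((0.607,0.060,0.041),1.035)
E
```

```text
time_s: 4.72
ee_pos: [0.5761, 0.0096, 0.0417]
time_s: 5.35
ee_pos: [0.5993, 0.045, 0.043]
tcp_rot: [0.0, 0.868, 0.496, 0.0]
contact_force: [-0.1, -0.8, 0.5]
finger_gap: 0.0002
finger_force: 0.0
t 5.45 ee [0.5989 0.0445 0.0428] xyaw 1.0366 gap -0.0001 F [-0.2 -0.3 -0.5] q6 [-0.11  0.37  1.78 -0.    0.99  0.42]
shift [ 0.29 -0.02  0.03]
turn [-0.    0.    0.01]
```

View pics/p1.png

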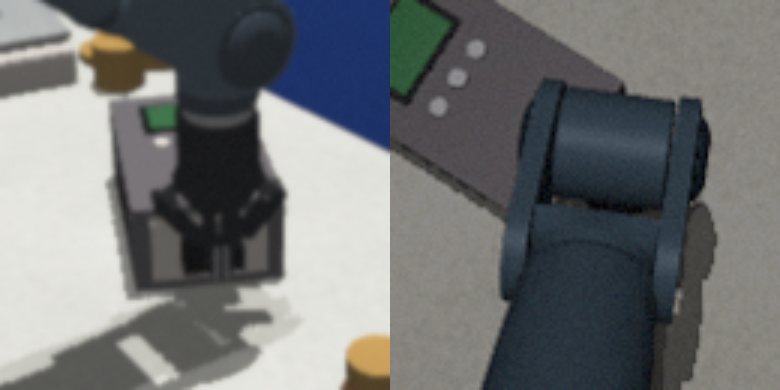

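The left view (side) shows the shut fingers centred in front of the black pad, at about (228,250) in the crop, with the housing clear of the gripper's body. Now I press in small steps.

```bash
python3 -m jog '{"rot":[[0,0,0],[0,0,0],[0,0,0]],"delta_pos":[[0.1,0,0],[0.1,0,0],[0,0,0]],"grip":[-1,-1,-1]}'
python3 -m jog '{"rot":[[0,0,0],[0,0,0]],"delta_pos":[[0.06,0,0],[0,0,0]],"grip":[-1,-1]}'
```

```text
time_s: 5.82
ee_pos: [0.6053, 0.055, 0.0428]
tcp_rot: [0.0, 0.869, 0.496, -0.0]
contact_force: [-0.8, -1.7, 0.7]
finger_gap: 0.0003
finger_force: 1.1
time_s: 6.08
ee_pos: [0.6071, 0.0581, 0.0428]
tcp_rot: [0.0, 0.869, 0.495, 0.0]
contact_force: [-0.6, -1.4, 0.2]
finger_gap: -0.0001
finger_force: 1.2
```

```bash
python3 -m jog '{"rot":[[0,0,0],[0,0,0]],"delta_pos":[[0.06,0,0],[0,0,0]],"grip":[-1,-1]}'|sed -n '2p;4p'
python3 -m jog '{"rot":[[0,0,0],[0,0,0]],"delta_pos":[[0.05,0,0],[0,0,0]],"grip":[-1,-1]}'|sed -n '2p;4p'
```

```text
ee_pos: [0.6087, 0.0607, 0.0428]
contact_force: [-3.2, -5.3, 0.9]
ee_pos: [0.6088, 0.0609, 0.0429]
contact_force: [-9.9, -13.4, 6.3]
```

```bash
python3 -m jog '{"rot":[[0,0,0],[0,0,0]],"delta_pos":[[0.04,0,0],[0,0,0]],"grip":[-1,-1]}'|sed -n '2p;4p'
```

```text
ee_pos: [0.6088, 0.061, 0.0428]
contact_force: [-14.7, -22.1, 11.1]
```

That is the hard stop. I back away well past the tray's travel, then raise the tool.

```bash
python3 -m jog '{"rot":[[0,0,0],[0,0,0],[0,0,0],[0,0,0],[0,0,0],[0,0,0],[0,0,0],[0,0,0],[0,0,0],[0,0,0]],"delta_pos":[[-0.3,0,0],[-0.6,0,0],[-0.7,0,0],[-0.7,0,0],[-0.4,0,0],[0,0,0],[0,0,-0.8],[0,0,-0.8],[0,0,-0.8],[0,0,0]],"grip":[-1,-1,-1,-1,-1,-1,0,0,0.3,0.3]}'
python3 -m jog '{"rot":[[0,0,0],[0,0,0],[0,0,0],[0,0,0],[0,0,0],[0,0,0]],"delta_pos":[[0,0.8,0],[0,0.8,0],[0,0.8,0],[0,0.8,0],[0,0,0],[0,0,0]],"grip":[0.5,0.5,0.5,0.5,0.5,0.5]}'
python3 - <<'E'
from h import *
from station import get_image
np.set_printoptions(precision=4,suppress=True)
b=get_image("top")[:,:,::-1];a=get_image("side")[:,:,::-1];cv2.imwrite("pics/top2.png",b);cv2.imwrite("pics/side2.png",a)
o=np.hstack([cv2.resize(a[130:260,270:400],None,fx=3,fy=3),cv2.resize(b[130:260,230:360],None,fx=3,fy=3)])
cv2.imwrite("pics/p2.png",o)
go((.582,-.267,.15),1.035)
E
```

```text
time_s: 8.07
ee_pos: [0.5326, -0.0735, 0.1922]
tcp_rot: [0.004, 0.868, 0.496, 0.004]
contact_force: [-0.3, -0.3, -0.4]
finger_gap: 0.0553
finger_force: 0.0
time_s: 8.82
ee_pos: [0.6939, -0.1702, 0.1852]
tcp_rot: [-0.001, 0.868, 0.496, -0.001]
contact_force: [-0.9, 0.2, -1.2]
finger_gap: 0.0637
finger_force: 0.0
t 8.93 ee [ 0.6937 -0.1702  0.1864] xyaw 1.0375 gap 0.0643 F [0.4 0.5 0.1] q6 [-0.4   0.43  1.41  0.    1.3   0.13]
shift [-2.34 -0.78  0.61]
turn [-0.01 -0.    0.02]
```

View pics/p2.png

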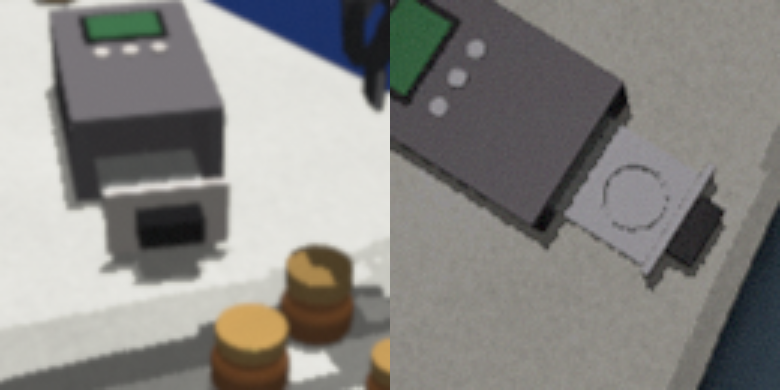

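The tray is out, and the ring centre is at crop (635,198), which is top pixel (311.5,195.8). The nearby decoy jars haven't moved. Now the ring centre more precisely.

```bash
python3 - <<'E'
from h import *
np.set_printoptions(precision=4,suppress=True)
b=cv2.imread("pics/top2.png");g=cv2.cvtColor(b,cv2.COLOR_BGR2GRAY)
z=cv2.resize(g[170:225,285:340],None,fx=8,fy=8,interpolation=cv2.INTER_CUBIC)
c=cv2.HoughCircles(z,cv2.HOUGH_GRADIENT,1,20,param1=60,param2=15,minRadius=65,maxRadius=110)
for x,y,r in c[0][:4]:
    p=np.array([x,y])/8-.44+[285,170];print(p,r/8*1.2/410,onz("top",[p],.03),onz("top",[p],.02))
print("pred ring px",proj("top",[(.594,.0387,.03)]))
hsv=cv2.cvtColor(b,cv2.COLOR_BGR2HSV);m=cv2.inRange(hsv,(12,120,90),(35,255,255));n,l,s,ce=cv2.connectedComponentsWithStats(m)
for S,C in zip(s,ce):
    if S[4]>60 and 350<C[0]<470: print("cap",C,S[4])
a=cv2.imread("pics/side2.png");cv2.imwrite("pics/js.png",cv2.resize(a[235:275,385:425],None,fx=8,fy=8))
# side-view jar body: silhouette rays
h=cv2.cvtColor(a,cv2.COLOR_BGR2HSV);m=cv2.inRange(h,(4,110,20),(35,255,255));n,l,s,ce=cv2.connectedComponentsWithStats(m)
for S,C in zip(s,ce):
    if S[4]>60 and 330<C[0]<470 and C[1]>200: print("side",C,S)
for x,y in((.581,-.2666),(.5829,-.2683)): print(proj("side",[(x,y,0),(x,y,.025),(x,y,.05)]))
E
```

```text
[310.7475 194.8725] 0.030987805 [[0.593  0.0401 0.03  ]] [[0.594  0.0404 0.02  ]]
[309.8725 197.8725] 0.040024396 [[0.5846 0.0423 0.03  ]] [[0.5856 0.0427 0.02  ]]
pred ring px [[311.2611 194.5251]]
cap [445.75   167.4737] 76
cap [425.5893 201.6607] 112
cap [414.011  244.9176] 182
side [363.4529 238.4141] [ 341  213   46   50 1263]
side [441.2504 244.0564] [429 228  26  34 691]
side [401.4722 255.5606] [393 243  19  26 396]
[[399.9272 262.6125]
 [400.9203 254.9919]
 [401.9405 247.1493]]
[[400.9839 262.6237]
 [401.9921 255.0028]
 [403.0279 247.1598]]
```

The recess is at (0.5935, 0.0395), with two methods agreeing to 1.5 mm. The jar is at (0.5815, -0.267). I move above the jar.

```bash
python3 -m jog '{"rot":[[0,0,0],[0,0,0],[0,0,0],[0,0,0],[0,0,0],[0,0,0]],"delta_pos":[[-0.6,-0.2,0],[-0.6,-0.2,0],[-0.6,-0.2,0],[-0.54,-0.18,0],[0,0,0],[0,0,0]],"grip":[0.5,0.5,0.5,0.5,0.5,0.5]}'|head -2
python3 -c "
from h import *
go((.5815,-.267,.015),1.035)"
```

```text
time_s: 9.68
ee_pos: [0.5828, -0.2676, 0.1874]
t 9.68 ee [ 0.5828 -0.2676  0.1874] xyaw 1.037 gap 0.0638 F [0.9 0.2 0.4] q6 [-0.61  0.26  1.62  0.    1.26 -0.07]
shift [-0.   -0.03  2.87]
turn [ 0.01 -0.    0.02]
```

```bash
python3 -m jog '{"rot":[[0,0,0],[0,0,0],[0,0,0],[0,0,0],[0,0,0],[0,0,0],[0,0,0],[0,0,0]],"delta_pos":[[0,-0.03,0.5],[0,0,0.5],[0,0,0.5],[0,0,0.5],[0,0,0.4],[0,0,0.27],[0,0,0.2],[0,0,0]],"grip":[0.5,0.5,0.5,0.5,0.5,0.5,0.5,0.5]}'
python3 -m jog '{"rot":[[0,0,0],[0,0,0],[0,0,0],[0,0,0],[0,0,0],[0,0,0],[0,0,0],[0,0,0]],"delta_pos":[[0,0,0],[0,0,0],[0,0,0],[0,0,0],[0,0,0],[0,0,0],[0,0,0],[0,0,0]],"grip":[-0.1,-0.1,-0.3,-0.3,-1,-1,-1,-1]}'
```

```text
time_s: 10.68
ee_pos: [0.5809, -0.2671, 0.0141]
tcp_rot: [-0.001, 0.869, 0.496, -0.0]
contact_force: [-0.3, -0.4, 0.2]
finger_gap: 0.0643
finger_force: 0.0
time_s: 11.68
ee_pos: [0.5821, -0.2682, 0.0164]
tcp_rot: [0.001, 0.869, 0.495, 0.001]
contact_force: [-1.1, 0.3, 5.9]
finger_gap: 0.0427
finger_force: 60.7
```

```bash
python3 -m jog '{"rot":[[0,0,0],[0,0,0],[0,0,0],[0,0,0],[0,0,0],[0,0,0],[0,0,0]],"delta_pos":[[0,0,-0.2],[0,0,-0.5],[0,0,-0.5],[0,0,-0.5],[0,0,-0.5],[0,0,-0.2],[0,0,0]],"grip":[-1,-1,-1,-1,-1,-1,-1]}'
python3 - <<'E'
from h import *
from station import get_image
a=get_image("side")[:,:,::-1]
cv2.imwrite("pics/side3.png",a);cv2.imwrite("pics/p3.png",cv2.resize(a[140:290,330:480],None,fx=4,fy=4,interpolation=cv2.INTER_CUBIC))
go((.5935,.0395,.15),1.035)
E
```

```text
time_s: 12.55
ee_pos: [0.5812, -0.2677, 0.1593]
tcp_rot: [0.001, 0.869, 0.495, 0.0]
contact_force: [-0.2, -0.1, -1.1]
finger_gap: 0.0427
finger_force: 60.3
t 12.6 ee [ 0.5806 -0.2673  0.158 ] xyaw 1.0365 gap 0.0426 F [-0.2  0.  -1. ] q6 [-0.61  0.29  1.64 -0.    1.21 -0.07]
shift [ 4.51 -2.42  0.14]
turn [-0.01 -0.    0.01]
```

View pics/p3.png

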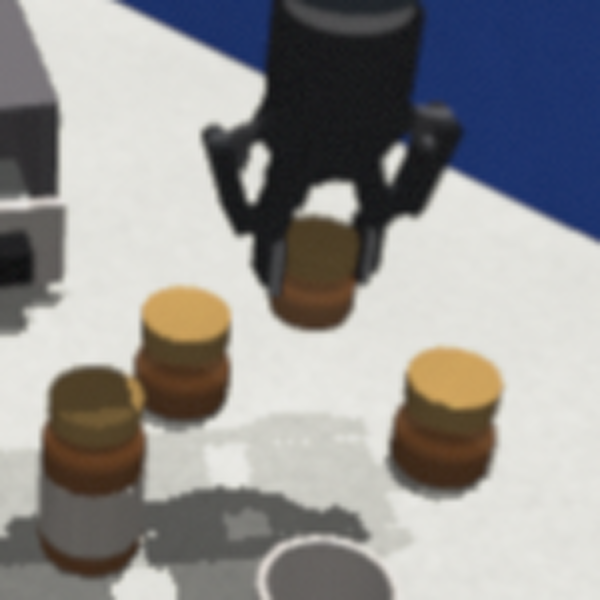

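The jar is held upright by its cap at crop (320,260), with the glass body hanging free below the fingers and the bystanders undisturbed. I carry it over the recess.

```bash
python3 -m jog '{"rot":[[0,0,0],[0,0,0],[0,0,0],[0,0,0],[0,0,0],[0,0,0],[0,0,0],[0,0,0],[0,0,0],[0,0,0]],"delta_pos":[[0.3,-0.16,0],[0.6,-0.32,0],[0.6,-0.32,0],[0.6,-0.32,0],[0.6,-0.32,0],[0.6,-0.32,0],[0.6,-0.32,0],[0.4,-0.22,0],[0.2,-0.12,0],[0,0,0]],"grip":[-1,-1,-1,-1,-1,-1,-1,-1,-1,-1]}'|head -2
python3 -m jog '{"rot":[[0,0,0],[0,0,0],[0,0,0]],"delta_pos":[[0,0,0.3],[0,0,0.3],[0,0,0]],"grip":[-1,-1,-1]}'|sed -n 2p
python3 - <<'E'
from h import *
from station import get_image
a=get_image("side")[:,:,::-1];b=get_image("top")[:,:,::-1]
cv2.imwrite("pics/p4.png",np.hstack([cv2.resize(a[110:230,270:390],None,fx=3,fy=3),cv2.resize(b[140:260,250:370],None,fx=3,fy=3)]))
go((.5935,.0395,.042),1.035)
E
```

```text
time_s: 13.85
ee_pos: [0.5929, 0.0397, 0.1579]
ee_pos: [0.5916, 0.0383, 0.1195]
t 14.32 ee [0.5933 0.0383 0.122 ] xyaw 1.0358 gap 0.0427 F [ 0.7  0.  -1.3] q6 [-0.13  0.24  1.78 -0.    1.13  0.41]
shift [ 0.02 -0.01  1.33]
turn [-0.01  0.    0.01]
```

View pics/p4.png

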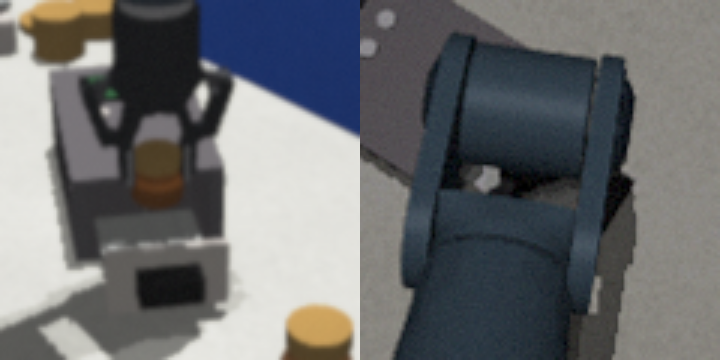

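The side view shows the jar upright above the tray at crop (157,175). I lower it, watching the force.

```bash
python3 -m jog '{"rot":[[0,0,0],[0,0,0],[0,0,0],[0,0,0],[0,0,0],[0,0,0]],"delta_pos":[[0.02,-0.01,0.3],[0,0,0.4],[0,0,0.3],[0,0,0.2],[0,0,0.1],[0,0,0]],"grip":[-1,-1,-1,-1,-1,-1]}'
python3 -m jog '{"rot":[[0,0,0],[0,0,0],[0,0,0]],"delta_pos":[[0,0,0.06],[0,0,0],[0,0,0]],"grip":[-1,-1,-1]}'
```

```text
time_s: 15.08
ee_pos: [0.5937, 0.0401, 0.0446]
tcp_rot: [-0.0, 0.869, 0.495, -0.0]
contact_force: [-0.1, -0.4, -0.5]
finger_gap: 0.0429
finger_force: 60.3
time_s: 15.45
ee_pos: [0.5939, 0.0401, 0.0414]
tcp_rot: [0.0, 0.869, 0.495, 0.0]
contact_force: [-0.4, -0.5, -0.5]
finger_gap: 0.0429
finger_force: 60.3
```

```bash
python3 -m jog '{"rot":[[0,0,0],[0,0,0],[0,0,0]],"delta_pos":[[0,0,0.05],[0,0,0],[0,0,0]],"grip":[-1,-1,-1]}'|sed -n '2p;4p'
python3 -m jog '{"rot":[[0,0,0],[0,0,0]],"delta_pos":[[0,0,0.03],[0,0,0]],"grip":[-1,-1]}'|sed -n '2p;4p'
```

```text
ee_pos: [0.5936, 0.0401, 0.038]
contact_force: [-0.4, 1.6, -0.5]
ee_pos: [0.5939, 0.0401, 0.0364]
contact_force: [1.0, 0.7, 0.6]
```

```bash
python3 -m jog '{"rot":[[0,0,0],[0,0,0]],"delta_pos":[[0,0,0.02],[0,0,0]],"grip":[-1,-1]}'|sed -n '2p;4p'
python3 -m jog '{"rot":[[0,0,0],[0,0,0],[0,0,0],[0,0,0],[0,0,0],[0,0,0]],"delta_pos":[[0,0,0],[0,0,0],[0,0,0],[0,0,0],[0,0,0],[0,0,0]],"grip":[0.15,0.15,0.4,0.5,0.5,0.5]}'
python3 -m jog '{"rot":[[0,0,0],[0,0,0],[0,0,0],[0,0,0],[0,0,0],[0,0,0],[0,0,0],[0,0,0],[0,0,0],[0,0,0]],"delta_pos":[[0,0,-0.1],[0,0,-0.3],[0,0,-0.5],[0,0,-0.6],[0,0,-0.6],[0,0,-0.3],[-0.8,0,0],[-0.8,0,0],[-0.8,0,0],[-0.8,0,0]],"grip":[0.5,0.5,0.5,0.5,0.5,0.5,-1,-1,-1,-1]}'|head -2
python3 -m jog '{"rot":[[0,0,0],[0,0,0],[0,0,0],[0,0,0],[0,0,0],[0,0,0]],"delta_pos":[[0,0.8,0],[0,0.8,0],[0,0.8,0],[0,0.6,0],[0,0,0],[0,0,0]],"grip":[-1,-1,-1,-1,-1,-1]}'|head -2
python3 - <<'E'
from h import *
from station import get_image
a=get_image("side")[:,:,::-1];b=get_image("top")[:,:,::-1]
cv2.imwrite("pics/top5.png",b)
cv2.imwrite("pics/p5.png",np.hstack([cv2.resize(a[130:250,260:380],None,fx=3,fy=3),cv2.resize(b[140:260,250:370],None,fx=3,fy=3)]))
h=cv2.cvtColor(b,cv2.COLOR_BGR2HSV);m=cv2.inRange(h,(12,120,60),(35,255,255));n,l,s,ce=cv2.connectedComponentsWithStats(m)
for S,C in zip(s,ce):
    if S[4]>60 and 280<C[0]<350: print("cap",C,S,onz("top",[C],.07))
go()
E
```

```text
ee_pos: [0.594, 0.0402, 0.0363]
contact_force: [-4.6, -0.0, 7.7]
time_s: 17.08
ee_pos: [0.5936, 0.0401, 0.0351]
tcp_rot: [-0.0, 0.869, 0.495, -0.0]
contact_force: [-0.7, 0.2, 1.0]
finger_gap: 0.0641
finger_force: 0.0
time_s: 18.32
ee_pos: [0.4948, -0.1262, 0.1791]
time_s: 19.08
ee_pos: [0.6501, -0.2163, 0.1786]
cap [318.23007705 201.44255876] [     0      0    640    400 246713] [[0.57192711 0.01844187 0.07      ]]
cap [310.22815534 193.18932039] [302 186  17  16 206] [[0.59352783 0.04023397 0.07      ]]
t 19.18 ee [ 0.65   -0.2161  0.179 ] xyaw 1.037 gap -0.0002 F [-0.1  0.2  0.8] q6 [-0.49  0.37  1.5  -0.    1.27  0.05]
```

View pics/p5.png

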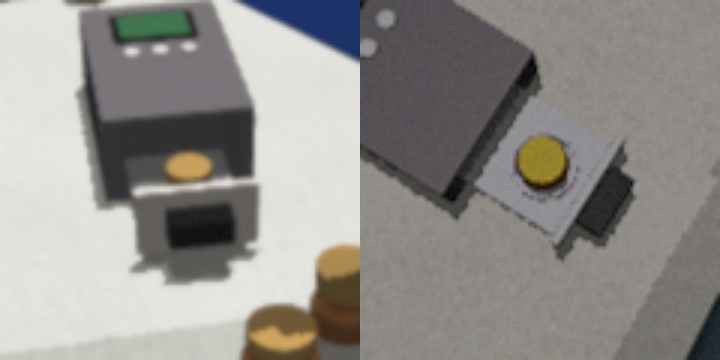

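The jar stands in the recess with its cap centre at (0.5935, 0.0402), less than 1 mm from the recess centre. Now I line up in front of the pad for the closing press.

```bash
python3 -c "
from h import *
go((.526,-.078,.043),1.035)"
```

```text
t 19.18 ee [ 0.65   -0.2161  0.179 ] xyaw 1.037 gap -0.0002 F [-0.1  0.2  0.8] q6 [-0.49  0.37  1.5  -0.    1.27  0.05]
shift [ 0.93 -2.95  2.27]
turn [-0.01  0.    0.02]
```

```bash
python3 -m jog '{"rot":[[0,0,0.02],[0,0,0],[0,0,0],[0,0,0],[0,0,0],[0,0,0]],"delta_pos":[[0.2,-0.6,0],[0.2,-0.6,0],[0.2,-0.6,0],[0.2,-0.6,0],[0.13,-0.55,0],[0,0,0]],"grip":[-1,-1,-1,-1,-1,-1]}'|head -2
python3 -m jog '{"rot":[[0,0,0],[0,0,0],[0,0,0],[0,0,0],[0,0,0],[0,0,0]],"delta_pos":[[0,0,0.5],[0,0,0.5],[0,0,0.5],[0,0,0.5],[0,0,0.27],[0,0,0]],"grip":[-1,-1,-1,-1,-1,-1]}'|head -2
python3 -c "
from h import *
go((.549,-.0396,.043),1.035)
go((.6088,.061,.043),1.035)"
```

```text
time_s: 19.92
ee_pos: [0.5253, -0.0766, 0.179]
time_s: 20.68
ee_pos: [0.5266, -0.0784, 0.0421]
t 20.68 ee [ 0.5266 -0.0784  0.0421] xyaw 1.0339 gap -0.0001 F [-0.1  0.5  0.3] q6 [-0.36  0.23  1.96 -0.    0.95  0.18]
shift [ 0.75 -0.01 -0.02]
turn [-0.02  0.   -0.01]
t 20.68 ee [ 0.5266 -0.0784  0.0421] xyaw 1.0339 gap -0.0001 F [-0.1  0.5  0.3] q6 [-0.36  0.23  1.96 -0.    0.95  0.18]
shift [ 2.7  -0.01 -0.02]
turn [-0.02  0.   -0.01]
```

```bash
python3 -m jog '{"rot":[[0,0,0],[0,0,0],[0,0,0],[0,0,0],[0,0,0],[0,0,0],[0,0,0],[0,0,0],[0,0,0],[0,0,0]],"delta_pos":[[0.2,0,0],[0.2,0,0],[0.1,0,0],[0.05,0,0],[0.04,0,0],[0.04,0,0],[0.04,0,0],[0.04,0,0],[0.05,0,0],[0.05,0,0]],"grip":[-1,-1,-1,-1,-1,-1,-1,-1,-1,-1]}'|sed -n '2p;4p'
python3 -m jog '{"rot":[[0,0,0],[0,0,0],[0,0,0],[0,0,0],[0,0,0],[0,0,0],[0,0,0],[0,0,0],[0,0,0],[0,0,0]],"delta_pos":[[0.05,0,0],[0.06,0,0],[0.07,0,0],[0.07,0,0],[0.07,0,0],[0.07,0,0],[0.07,0,0],[0.07,0,0],[0.07,0,0],[0.07,0,0]],"grip":[-1,-1,-1,-1,-1,-1,-1,-1,-1,-1]}'|sed -n '2p;4p'
python3 -c "
from h import *
go((.6088,.061,.043),1.035)"
```

```text
ee_pos: [0.552, -0.0368, 0.0429]
contact_force: [-1.6, -2.2, 0.2]
ee_pos: [0.5727, -0.0019, 0.0429]
contact_force: [-0.4, -3.1, 0.5]
t 23.18 ee [ 0.5727 -0.0019  0.0429] xyaw 1.0342 gap 0.0001 F [-0.4 -3.1  0.5] q6 [-0.2   0.31  1.86 -0.    0.97  0.34]
shift [ 1.21 -0.02 -0.  ]
turn [ 0.    0.   -0.01]
```

```bash
python3 -m jog '{"rot":[[0,0,0],[0,0,0],[0,0,0],[0,0,0],[0,0,0],[0,0,0],[0,0,0],[0,0,0],[0,0,0],[0,0,0]],"delta_pos":[[0.07,0,0],[0.07,0,0],[0.07,0,0],[0.07,0,0],[0.07,0,0],[0.07,0,0],[0.07,0,0],[0.07,0,0],[0.07,0,0],[0.07,0,0]],"grip":[-1,-1,-1,-1,-1,-1,-1,-1,-1,-1]}'|sed -n '2p;4p'
python3 -m jog '{"rot":[[0,0,0],[0,0,0],[0,0,0],[0,0,0],[0,0,0],[0,0,0],[0,0,0],[0,0,0],[0,0,0],[0,0,0]],"delta_pos":[[0.06,0,0],[0.06,0,0],[0.05,0,0],[0.05,0,0],[0.04,0,0],[0.04,0,0],[0.04,0,0],[0.04,0,0],[0.04,0,0],[0,0,0]],"grip":[-1,-1,-1,-1,-1,-1,-1,-1,-1,-1]}'|sed -n '2p;4p'
python3 -c "
from h import *
go((.6088,.061,.043),1.035)"
```

```text
ee_pos: [0.5942, 0.0342, 0.0429]
contact_force: [0.8, -4.2, 0.2]
ee_pos: [0.6068, 0.056, 0.0428]
contact_force: [-0.4, -2.1, 0.9]
t 25.68 ee [0.6068 0.056  0.0428] xyaw 1.0344 gap -0.0 F [-0.4 -2.1  0.9] q6 [-0.09  0.39  1.76  0.    0.99  0.44]
shift [ 0.09 -0.01 -0.  ]
turn [-0.   -0.   -0.01]
```

```bash
python3 -m jog '{"rot":[[0,0,0],[0,0,0],[0,0,0]],"delta_pos":[[0.05,0,0],[0.05,0,0],[0,0,0]],"grip":[-1,-1,-1]}'|sed -n '2p;4p'
python3 -m jog '{"rot":[[0,0,0],[0,0,0]],"delta_pos":[[0.04,0,0],[0,0,0]],"grip":[-1,-1]}'|sed -n '2p;4p'
```

```text
ee_pos: [0.6094, 0.0603, 0.0427]
contact_force: [-3.8, -6.8, 3.9]
ee_pos: [0.6095, 0.0604, 0.0428]
contact_force: [-8.9, -13.8, 8.4]
```

The tool is at the stop again with 16 N, at the same place as before. I back away, rise, and check.

```bash
python3 -m jog '{"rot":[[0,0,0],[0,0,0],[0,0,0],[0,0,0],[0,0,0],[0,0,0],[0,0,0],[0,0,0],[0,0,0],[0,0,0]],"delta_pos":[[-0.1,0,0],[-0.1,0,0],[-0.2,0,0],[-0.4,0,0],[-0.7,0,0],[-0.7,0,0],[-0.5,0,0],[0,0,-0.8],[0,0,-0.8],[0,0,-0.6]],"grip":[-1,-1,-1,-1,-1,-1,-1,-1,-1,-1]}'|sed -n '2p;4p'
python3 -m jog '{"rot":[[0,0,0],[0,0,0],[0,0,0],[0,0,0],[0,0,0],[0,0,0]],"delta_pos":[[0,0.8,0],[0,0.8,0],[0,0.8,0],[0,0.6,0],[0,0,0],[0,0,0]],"grip":[-1,-1,-1,-1,-1,-1]}'|sed -n '2p;4p'
python3 - <<'E'
from h import *
from station import get_image
a=get_image("side")[:,:,::-1];b=get_image("top")[:,:,::-1]
cv2.imwrite("pics/p6.png",np.hstack([cv2.resize(a[120:290,260:430],(390,390)),cv2.resize(b[130:260,230:360],(390,390))]))
go()
E
```

```text
ee_pos: [0.5286, -0.0765, 0.177]
contact_force: [0.4, 0.7, 0.3]
ee_pos: [0.6823, -0.1679, 0.1743]
contact_force: [-0.1, 0.3, -0.3]
t 28.4 ee [ 0.6822 -0.1676  0.1748] xyaw 1.0347 gap 0.0002 F [ 0.6 -0.3  0.1] q6 [-0.4   0.41  1.45  0.    1.28  0.13]
```

View pics/p6.png

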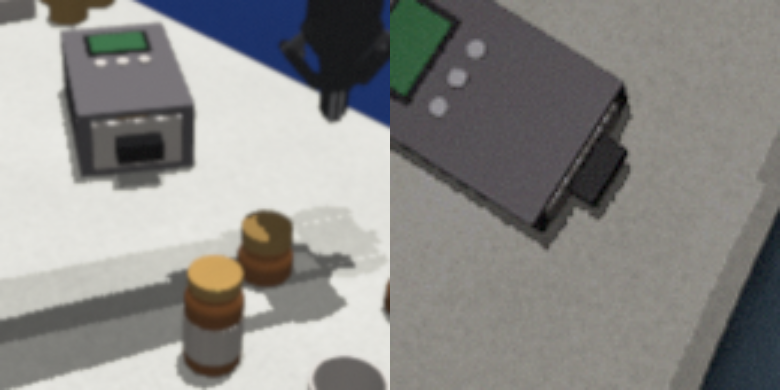

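The tray is latched shut, as it was at the start, with the pad at crop (597,172). The arm is clear and the bystanders are in place, so I hand in.

```bash
python3 -c "
from station import sign_off
print(sign_off())"
```

```text
the job is handed in; nothing more can be done
None
```

I handed the job in at about 28 s: the small jar stood within 1 mm of the recess centre before I closed the tray, the tray looks latched shut in the last pictures (the jar can't be seen inside it), the arm is clear, and I saw no movement of the tall jar, beaker or frame, though I didn't re-measure them.

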